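# Set the board warmer and hold the curing lamp over the chip

## Task

Turn the dial of the board warmer's control box until its white pointer stands at the orange mark on the scale; then take the curing lamp out of its dock, carry it over the parts bins and the rails of the board holder, and hold it about 10 mm above the black chip that is framed in blue adhesive, centred over the chip and with its long side along the chip's long side. Touch neither the board and its holder nor the bins with the lamp or the gripper, and leave the other things on the bench where they are. Finish while holding the lamp there, level and still: do not put it down or let go.

Things in the scene. Friction and masses are not known exactly. Their poses are not given: they have to be found in the camera images.
- dial (a joint): angle (rad) of the dial on the control box; turns about a vertical axis, grows clockwise seen from above, 0 to 3.14; at 0 its white pointer points along the control box's +y, at 1.57 along its +x. Light friction (about 0.03 Nm); it stays where it is left
- dial_grip (a point): point on the dial's axis at the height to grip. The dial is black: a round skirt (56 mm across, up to 20 mm below this point) with an upright bar grip on it, 44 mm long (along this frame's x, which is the pointer's direction), 12 mm wide (along y), its top 6 mm above this point and its foot 20 mm below
- dial_tip (a point): the white pointer's tip, 32 mm from the dial's axis in the pointer's direction
- mark_tip (a point): inner end of the orange mark on the dial's scale, 32 mm from the dial's axis; the mark is a fixed orange bar 14 mm long and 5 mm wide reaching outwards; its frame's x axis points outwards from the dial's axis. The dial points at it when dial_tip lies over it; from the start this is always a clockwise turn of 0.5 to 1.4 rad
- control: grey control box of the board warmer, 120 x 120 x 60 mm (top 60 mm above the bench), fixed; origin at the centre of its underside; the dial's axis passes through its centre
- dock: black open-topped dock, 66 (x) x 54 (y) x 16 mm, walls and floor 5 mm thick, fixed; origin at the centre of its underside. The lamp stands loosely in it, about 5 mm of play all round
- lamp: cordless curing lamp, loose, 0.17 to 0.35 kg, 84 mm tall, origin at the centre of its underside (the lamp window), z up. Below an orange hood 46 (x) x 34 (y) x 24 mm; above it, from 24 to 84 mm height, a white body 58 (x, long side) x 26 (y) mm to be gripped across its 26 mm width from above, e.g. 56 mm above the underside
- lamp_window (a point): centre of the lamp's underside, same axes as the lamp
- holder: fixed orange tray 200 (x) x 170 (y) x 28 mm, origin under its centre. Above it a green board, 150 (x) x 100 (y) mm, top 70 mm above the bench, between two aluminium rails along y at x = -82 and +82 mm (14 mm wide, 150 mm long, tops at 82 mm). Parts up to 14 mm tall stand over 60 mm from its centre in x, clamps 8 mm tall at the long edges; all else but the chip is under 2 mm
- chip: black chip, 34 (x, long side) x 22 (y) x 4 mm, framed by a blue adhesive bead, fixed on the board with the same axes as the holder; origin at the centre of its underside, somewhere in the middle of the board
- chip_top (a point): centre of the chip's upper face, 74 mm above the bench; same axes as the chip
- bins_left: row of three open parts bins (blue, grey, blue) on the left (+y) of the holder, together 256 (x) x 60 (y) x 85 mm tall, fixed, origin at the centre of the underside
- bins_right: the same on the right (-y)
- screwdriver: red-handled screwdriver, 160 mm long, lying; loose, to be left alone
- spool: steel-coloured solder spool, 56 mm across, 40 mm tall; loose, to be left alone
- flux: small amber bottle, 44 mm across, 85 mm tall; loose, to be left alone
- brush: wooden-handled brush, 150 mm long, lying; loose, to be left alone
- swabs: clear jar with blue cap, 60 mm across, 70 mm tall; loose, to be left alone
- heatsink: finned aluminium heat sink, 50 x 50 x 26 mm; loose, to be left alone

How it is judged:
By the outcome, as a careful person would: the job done as asked, in the order asked, and still so for the second after the job is handed in, while the arm keeps its last pose, push and grip.
It also fails if it takes over 61 s, if anything falls off the work surface, if the arm or the gripper's body presses on something with over 40 N, if the wrist force passes 120 N, or if a joint passes its speed limit or range.

## Robot

A 6-joint arm with a two-finger parallel gripper is mounted at the origin on the work surface. World frame = base frame: x ahead of the robot, y to its left, z up, the work surface at z = 0. Lengths are in m, angles in rad, forces in N, time in s.
With the tool pointing down it reaches from about 0.275 to 0.725 m from the base axis. Payload 15.9 kg.
Tool frame: the origin (TCP) lies on the centre line of the jaws, within the pads' length; the fingertips stand 25 mm ahead of it and the grasp point (between the pads) lies 6 mm ahead of it; y points along the fingers, x is the direction in which the jaws open and shut, and the axes are right-handed (so a half turn about y gives the same grasp; the last joint's range is limited). The gripper opens to 85 mm and grips with 20 to 120 N. Pads are 22 mm wide; open, the fingers measure 114 mm over their backs; the gripper's body (76 mm by 85 mm) begins 54 mm behind the grasp point. The pads swing forward as they close: fully open they stand 13 mm farther back than shut.
Start: joints at [1.122, 0.213, -0.034, 1.323, 0, 1.571], TCP at [0.217, 0.45, 0.256] pointing down, gripper open.
Joint ranges: [-2.98, 2.98], [-0.74, 1.72], [-1.14, 1.35], [-2.1, 2.04], [-1.57, 1.44], [-3.14, 3.14]. Speed limits (rad/s): [1.89, 1.89, 2.39, 2.57, 3.14, 3.14].

## Interface

Orientations are given as a unit quaternion [w, x, y, z].
In Python, from cell import * gives the robot as it stands. The module is installed in compiled form; this text tells all that it offers.
- The arm moves only by the tool play_rows, never from a script. Its argument "plan" is a list of rows, each a list of 7 numbers: the shift along the tool's x, y, z in units of 300 mm (1.0 is 300 mm), then the turn, a rotation vector about the tool's x, y, z in units of pi/2 rad (1.0 is pi/2 rad), then the opening, from -1 (shut) to 1 (fully open), so that 0 is half open. In form: [[dx, dy, dz, rx, ry, rz, claw], ...]. A call has 1 to 12 rows; each row is the pose to reach, as a shift and turn from the pose commanded when the call began, along the tool's axes at that moment; what a row does not reach only later rows make up. A row lasts 1/12 s, in which the tool goes at most 41.7 mm and 7.16 degrees, less where a joint would pass 70% of its speed; a pose out of reach is approached as far as the arm can. A call with a number of a shift or a turn outside -1 to 1 is refused whole. A call with a gripper value outside its range is refused whole. The fingers move at their own pace and stop on an object; the grip force is fixed at half the most. Time passes only in rows, so rows that repeat a pose let the fingers close. It gives the time, the measured TCP pose, the force and the opening at its end, in the units of the state.
- get_obs(): the state, without advancing time (a new reading comes with each control period).
- grab_frame(name): name is "side" or "top" or "wrist"; returns a dict with "frame" (384x512x3 uint8, red, green, blue), "fx", "fy", "cx", "cy" (pixels), "extrinsics" (4x4, takes a point from world to camera coordinates). Camera axes: x right, y down, z forward; pixel columns grow to the right and rows downward; lengths in m; the calibration is good to about 2 mm. A picture is of the moment at which its call begins. There is no depth.
- job_done(): hands the job in, once; it reports no verdict.
Trained networks look in a picture, given as the dict that the camera call returned (one of the last four; its "shot" number tells which), for a name from the list of things; names that differ only in an ending like _2 or _b are one class to them, and where a whole thing is asked for, a point or a joint stands for the part that bears it (a point fixed in the world has none). Each returns a list of dicts, best first, with "p" (0 to 1); they miss things now and then, are a little off and sometimes report something else, mostly with a low value. They report only what shows in the picture. A call takes as long as a camera call.
- boxes_of(picture, target): "centre" ([x, y, z] in m, in the coordinates of the camera as it stood for that picture, good to about 4 mm: the middle of the surface that is visible of it).
- place_of(picture, target): "centre" ([x, y, z] in m, in the coordinates of the camera as it stood for that picture, good to about 4 mm: a listed point, or the origin of a listed thing).
The state is a dict: "time_s": time; "joint_pos": joint angles; "qd": joint speeds; "effort": joint torques, N m; "ee_pos": TCP position; "ee_rot": TCP orientation; "force": force on the tool from outside, world axes, zero at the start; "wrist_torque": the same for the moment, N m; "grip_width": opening from 0.0 (shut) to 1.0 (fully open).
Only numpy, scipy, OpenCV 4.12 (cv2) and the standard library are available. Lean on these libraries where they do the work, as an engineer would, in place of code of your own. Each camera call takes 0.05 s, during which the arm holds its last target. There are 200 camera calls.

## Working session

There is one attempt and no reset: what is moved stays moved. The work goes in short steps, Python scripts to look and compute and a tool call to move; the robot and the scene stay as the last step left them, time stands still between calls to the robot, and variables do not carry over. Pictures are saved under pics/ and viewed, about 8 in all and at most 12, crops included, and the job is handed in when it is done.

Besides the shell and the picture viewer there is one more tool, called as name(argument=value, ...), one argument or row to a line, values as JSON. play_rows: Moves the arm, as the interface text tells. Shifts and turns lie within -1 to 1; 1 stands for 300 mm of shift or pi/2 rad of turn. Its arguments: {"type":"object","properties":{"plan":{"type":"array","items":{"type":"array","items":{"type":"number","minimum":-1,"maximum":1}}}},"required":["plan"]}

```bash
mkdir -p pics
cat > h.py <<'E'
from cell import *
import numpy as np, cv2
from scipy.spatial.transform import Rotation as R
def w(pic,c):
    E=np.array(pic["extrinsics"]); return np.linalg.inv(E)[:3]@np.r_[c,1]
def ray(pic,u,v,z):
    E=np.array(pic["extrinsics"]); d=E[:3,:3].T@[(u-pic["cx"])/pic["fx"],(v-pic["cy"])/pic["fy"],1]; o=-E[:3,:3].T@E[:3,3]
    return o+d*(z-o[2])/d[2]
def px(pic,p):
    q=np.array(pic["extrinsics"])@np.r_[p,1]; return np.array([q[0]/q[2]*pic["fx"]+pic["cx"],q[1]/q[2]*pic["fy"]+pic["cy"]])
def rot(o): q=o["ee_rot"]; return R.from_quat([q[1],q[2],q[3],q[0]])
E
python3 - <<'E'
from h import *
o=get_obs(); print(o); print(rot(o).as_matrix().round(3))
a=[]
for n in("top","side"):
    p=grab_frame(n); a.append(p["frame"][:,:,::-1])
    print(n,p["fx"],p["cx"],p["cy"],"cam",np.linalg.inv(p["extrinsics"])[:3,3].round(3))
    for t in("dial_grip","dial_tip","mark_tip","control","dock","lamp","holder","chip_top","bins_left","bins_right","flux"):
        print(t,[(round(d["p"],2),w(p,d["centre"]).round(4).tolist()) for d in place_of(p,t)[:2]])
cv2.imwrite("pics/top.png",cv2.resize(a[0],(800,600),interpolation=cv2.INTER_CUBIC));cv2.imwrite("pics/side.png",cv2.resize(a[1],(800,600)))
E
```

```text
{'time_s': 0.0, 'joint_pos': array([ 1.12197693e+00,  2.13354741e-01, -3.50483883e-02,  1.32349130e+00,
        1.33203754e-05,  1.57081105e+00]), 'qd': array([-0.00160182,  0.00051479,  0.00017183, -0.00183783, -0.0005651 ,
        0.00033062]), 'effort': array([ 3.41057108e-03, -6.86149263e+01,  4.87127244e+01,  1.72900676e-02,
        2.28090330e-04, -2.97269601e-06]), 'ee_pos': array([0.21681531, 0.450207  , 0.2558211 ]), 'ee_rot': array([-0.59852838,  0.59893352,  0.37586167, -0.37652414]), 'force': array([0.44647842, 0.54355427, 0.19254028]), 'wrist_torque': array([-0.00155253, -0.02043912, -0.00563088]), 'grip_width': 0.999936114966449}
[[ 0.434 -0.    -0.901]
 [ 0.901 -0.001  0.434]
 [-0.001 -1.     0.   ]]
top 366.9807395882905 250.16867262477246 192.52956423413264 cam [0.373 0.023 1.01 ]
dial_grip [(0.83, [0.4859, -0.3468, 0.0899])]
dial_tip [(0.93, [0.5034, -0.3184, 0.0657])]
mark_tip []
control [(0.79, [0.4848, -0.3478, 0.0023])]
dock [(0.5, [0.4724, 0.3878, -0.0015]), (0.17, [0.474, -0.1986, 0.0069])]
lamp [(0.92, [0.4698, 0.3826, 0.0065]), (0.2, [0.5017, 0.2002, -0.0019
[... 228 characters left out ...]
42, 0.3883, 0.0071]), (0.56, [0.4736, -0.2014, 0.0056])]
flux [(0.57, [0.7181, 0.1959, -0.0007])]
side 411.6319573016203 258.25610152622755 191.4942497458358 cam [ 0.226 -0.75   0.777]
dial_grip [(0.71, [0.4881, -0.3457, 0.0932])]
dial_tip [(0.69, [0.5043, -0.3186, 0.0637]), (0.66, [0.5855, 0.0121, 0.0756])]
mark_tip []
control [(0.74, [0.4881, -0.3477, -0.0005])]
dock [(0.67, [0.4702, 0.3879, 0.0022]), (0.58, [0.5017, -0.3162, 0.063])]
lamp [(0.93, [0.4657, 0.3883, 0.0103]), (0.66, [0.476, -0.1994, -0.0007])]
holder [(0.97, [0.5964, 0.0011, -0.0004])]
chip_top [(0.4, [0.5866, 0.0121, 0.0758])]
bins_left [(0.61, [0.5002, 0.1949, 0.0005])]
bins_right []
flux [(0.69, [0.7175, 0.1935, 0.0041])]
```

View pics/top.png

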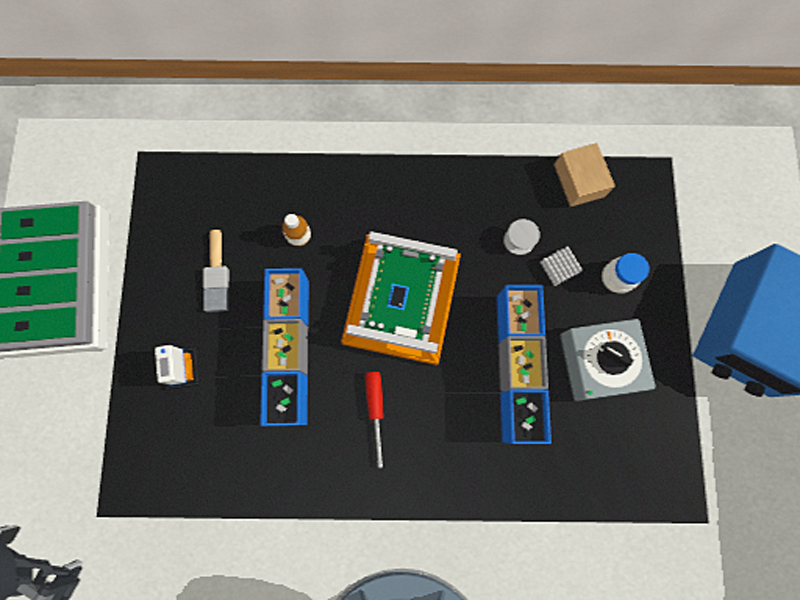

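View pics/side.png

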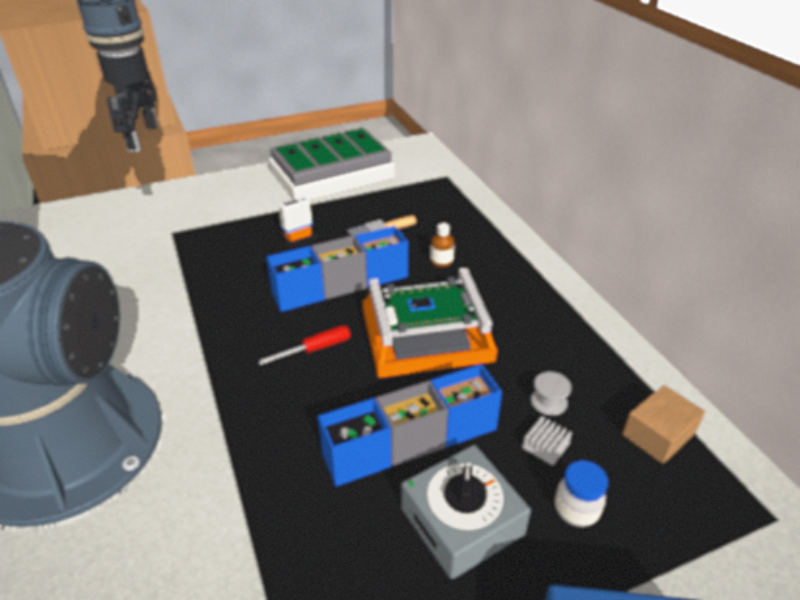

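Top view: dial at about (612,360), the orange mark above it at (610,334), the pointer towards upper left; lamp at (174,365), holder at (402,298). The side view agrees. I'll move towards the dial.

play_rows(
  plan=[
    [-0.486,-0.147,-0.911,0,0.667,0,1],
    [-0.486,-0.147,-0.911,0,0.667,0,1],
    [-0.486,-0.147,-0.911,0,0.667,0,1],
    [-0.486,-0.147,-0.911,0,0.667,0,1],
    [-0.486,-0.147,-0.911,0,0.667,0,1],
    [-0.486,-0.147,-0.911,0,0.667,0,1],
    [-0.486,-0.147,-0.911,0,0.667,0,1],
    [-0.486,-0.147,-0.911,0,0.667,0,1],
    [-0.486,-0.147,-0.911,0,0.667,0,1],
    [-0.486,-0.147,-0.911,0,0.667,0,1],
  ],
)

```text
time_s: 2.03
ee_pos: [0.4006, 0.1995, 0.3005]
ee_rot: [0.707, -0.707, -0.025, 0.024]
force: [-1.0, 0.3, 0.6]
grip_width: 1.002
```

```bash
cat >> h.py <<'E'
def go(p,yawdeg,tilt=None):
    "row numbers to TCP p, tool straight down, tool x at yaw"
    o=get_obs(); M=rot(o).as_matrix(); c=np.cos(np.radians(yawdeg)); s=np.sin(np.radians(yawdeg))
    T=np.array([[c,0,-s],[s,0,c],[0,-1,0]])
    d=M.T@(np.array(p)-o["ee_pos"])/0.3; r=R.from_matrix(M.T@T).as_rotvec()/(np.pi/2)
    print("at",o["ee_pos"].round(4),"t",round(o["time_s"],2),"yaw",round(np.degrees(np.arctan2(M[1,0],M[0,0])),2),"j",o["joint_pos"].round(2),"f",o["force"].round(1),"grip",round(o["grip_width"],3))
    print("ROW",d.round(4).tolist(),r.round(4).tolist(),"mm",round(np.linalg.norm(d)*300),"deg",round(np.linalg.norm(r)*90,1))
E
python3 - <<'E'
from h import *
go([.43,-.1,.3],-32)
p=grab_frame("wrist");print(p["fx"],np.linalg.inv(p["extrinsics"]).round(3).tolist())
cv2.imwrite("pics/w1.png",p["frame"][:,:,::-1])
for t in("chip_top","holder","lamp"):
        print(t,[(round(d["p"],2),w(p,d["centre"]).round(4).tolist()) for d in place_of(p,t)[:2]])
E
```

```text
at [0.4006 0.1995 0.3005] t 2.03 yaw 3.96 j [ 0.46  0.1  -0.06  1.41  0.    1.96] f [-1.   0.3  0.6] grip 1.002
ROW [0.0288, 0.0017, -1.0027] [-0.0001, 0.3995, 0.0001] mm 301 deg 36.0
270.3412840030456 [[0.998, 0.067, 0.019, 0.396], [0.069, -0.959, -0.274, 0.269], [-0.0, 0.275, -0.962, 0.419], [0.0, 0.0, 0.0, 1.0]]
chip_top []
holder []
lamp [(0.73, [0.4689, 0.3874, 0.0056])]
```

View pics/w1.png

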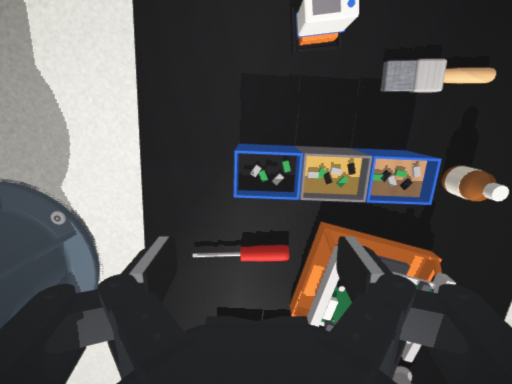

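The wrist view looks along tool +z (picture up): bins at (335,175), the lamp at (325,15), the holder lower right. I'll go on to the dial.

play_rows(
  plan=[
    [0.03,0,-1,0,0.4,0,1],
    [0.03,0,-1,0,0.4,0,1],
    [0.03,0,-1,0,0.4,0,1],
    [0.03,0,-1,0,0.4,0,1],
    [0.03,0,-1,0,0.4,0,1],
    [0.03,0,-1,0,0.4,0,1],
    [0.03,0,-1,0,0.4,0,1],
    [0.03,0,-1,0,0.4,0,1],
  ],
)

```text
time_s: 2.9
ee_pos: [0.4312, -0.102, 0.3002]
ee_rot: [-0.68, 0.68, -0.194, 0.194]
force: [-0.1, 0.6, 0.4]
grip_width: 0.999
```

Run:
```python
from h import *
go([.433,-.432,.27],-32)
```

```text
at [ 0.4312 -0.102   0.3002] t 2.9 yaw -31.81 j [-0.23  0.09 -0.07  1.41 -0.    1.89] f [-0.1  0.6  0.4] grip 0.999
ROW [0.5847, 0.102, -0.9316] [0.0007, 0.0022, 0.0004] mm 331 deg 0.2
```

play_rows(
  plan=[
    [0.585,0.1,-0.93,0,0,0,1],
    [0.585,0.1,-0.93,0,0,0,1],
    [0.585,0.1,-0.93,0,0,0,1],
    [0.585,0.1,-0.93,0,0,0,1],
    [0.585,0.1,-0.93,0,0,0,1],
    [0.585,0.1,-0.93,0,0,0,1],
    [0.585,0.1,-0.93,0,0,0,1],
    [0.585,0.1,-0.93,0,0,0,1],
    [0.585,0.1,-0.93,0,0,0,1],
    [0.585,0.1,-0.93,0,0,0,1],
    [0.585,0.1,-0.93,0,0,0,1],
  ],
)

```text
time_s: 3.82
ee_pos: [0.4341, -0.4267, 0.2701]
ee_rot: [0.68, -0.68, 0.193, -0.193]
force: [-0.6, 0.0, 0.3]
grip_width: 1.005
```

```bash
cat > dial.py <<'E'
from h import *
import sys
C=None;out=[]
for k in range(2):
    p=grab_frame("wrist")
    for t in("dial_grip","dial_tip","mark_tip","control"):
        print(t,[(round(d["p"],2),w(p,d["centre"]).round(4).tolist()) for d in place_of(p,t)[:1]])
hsv=cv2.cvtColor(p["frame"],cv2.COLOR_RGB2HSV)
m=((hsv[...,0]>4)&(hsv[...,0]<20)&(hsv[...,1]>150)&(hsv[...,2]>120)).astype(np.uint8)
n,l,s,c=cv2.connectedComponentsWithStats(m)
for i in range(1,n):
    if s[i,4]>15: print("orange",s[i,4],c[i].round(1),ray(p,*c[i],.061).round(4))
u,v=px(p,[.486,-.347,.065]); u,v=int(u),int(v); print("dial px",u,v)
y0,x0=max(0,v-70),max(0,u-95); cr=p["frame"][y0:v+70,x0:u+95,::-1]; print("crop origin",x0,y0)
cv2.imwrite(f"pics/{sys.argv[1]}.png",cv2.resize(cr,None,fx=4,fy=4,interpolation=cv2.INTER_CUBIC))
go([.486,-.347,.1],-32)
E
python3 dial.py d1
```

```text
dial_grip [(0.98, [0.485, -0.3464, 0.0879])]
dial_tip [(0.8, [0.5029, -0.3195, 0.0601])]
mark_tip [(0.43, [0.5166, -0.3359, 0.0643])]
control [(0.81, [0.4892, -0.3452, 0.0005])]
dial_grip [(0.61, [0.4842, -0.3454, 0.0888])]
dial_tip [(0.93, [0.5036, -0.3187, 0.0615])]
mark_tip [(0.37, [0.5182, -0.3388, 0.06])]
control [(0.76, [0.4878, -0.3444, -0.001])]
orange 42 [286.2  68.4] [ 0.5256 -0.3417  0.061 ]
dial px 258 92
crop origin 163 22
at [ 0.4337 -0.4273  0.2706] t 4.32 yaw -31.72 j [-0.78  0.45  0.33  1.45 -0.    1.35] f [-0.5 -0.3 -0.6] grip 0.998
ROW [0.0074, 0.5686, 0.3195] [0.0, 0.0031, 0.0001] mm 196 deg 0.3
```

View pics/d1.png

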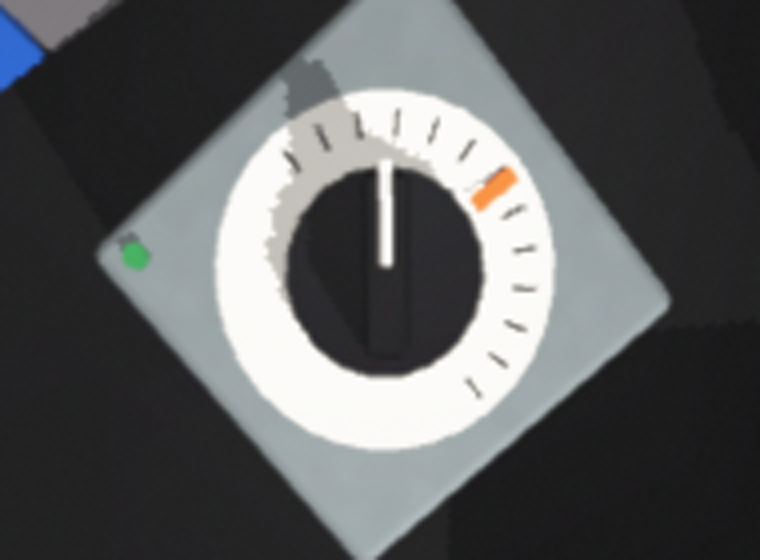

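The crop shows the ring centre at crop (385,270), the pointer from (386,265) to (385,162), and the orange mark from (475,205) to (514,172). Now I'll turn those into angles.

Run:
```python
from h import *
p=grab_frame("wrist")
f=lambda u,v,z: ray(p,163+(u+.5)/4-.5,22+(v+.5)/4-.5,z)
# white ring ellipse fit
g=p["frame"].astype(int); 
hsv=cv2.cvtColor(p["frame"],cv2.COLOR_RGB2HSV)
c=f(385,270,.061); print("c",c)
for a in((215,270),(555,270),(385,89),(385,450)): print(np.linalg.norm(f(*a,.061)-c))
m=f(494.5,188.5,.061); print("mark",m,np.degrees(np.arctan2(*(m-c)[1::-1])), "r",np.linalg.norm(m-c))
i,o=f(478,205,.061),f(511,172,.061); print("mark bar",np.degrees(np.arctan2(*(o-i)[1::-1])),np.linalg.norm(o-i))
for z in(.096,):
  a,b=f(386,265,z),f(385,162,z); print("ptr",a,b,np.degrees(np.arctan2(*(b-a)[1::-1])),np.linalg.norm(b-a))
K=[f(*q,.06) for q in((98,257),(365,562),(670,300))]; print([k.round(4) for k in K], "ctr",(K[0]+K[2])/2, np.linalg.norm(K[0]-K[1]),np.linalg.norm(K[1]-K[2]))
print("edge",[np.degrees(np.arctan2(*(b-a)[1::-1])) for a,b in((K[0],K[1]),(K[1],K[2]))])
```

```text
c [ 0.48797931 -0.34499879  0.061     ]
0.04827955202812804
0.048277445420819576
0.04620117236817685
0.050078756395492204
mark [ 0.52507143 -0.34289854  0.061     ] 3.2407825248494935 r 0.037151538215585415
mark bar 11.700208874613395 0.012301584954997844
ptr [ 0.48696347 -0.34653939  0.096     ] [ 0.49923474 -0.32608395  0.096     ] 59.04035119587641 0.02385391140003313
[array([ 0.4205, -0.2991,  0.06  ]), array([ 0.4389, -0.4131,  0.06  ]), array([ 0.5534, -0.3948,  0.06  ])] ctr [ 0.48693736 -0.34696179  0.06      ] 0.11548079460167729 0.1158835307988736
edge [np.float64(-80.81845252036307), np.float64(9.105596467053866)]
```

play_rows(
  plan=[
    [0.009,0.2,0.323,0,-0.008,0,1],
    [0.009,0.2,0.323,0,-0.008,0,1],
    [0.009,0.2,0.323,0,-0.008,0,1],
    [0.009,0.3,0.323,0,-0.008,0,1],
    [0.009,0.4,0.323,0,-0.008,0,1],
    [0.009,0.47,0.323,0,-0.008,0,1],
    [0.009,0.54,0.323,0,-0.008,0,1],
    [0.009,0.569,0.323,0,-0.008,0,1],
    [0.009,0.569,0.323,0,-0.008,0,1],
  ],
)

```text
time_s: 5.12
ee_pos: [0.4859, -0.3459, 0.0979]
ee_rot: [0.682, -0.681, 0.19, -0.188]
force: [0.6, 0.5, -0.2]
grip_width: 1.001
```

play_rows(
  plan=[
    [0,0,0,0,0,0,-0.5],
    [0,0,0,0,0,0,-1],
    [0,0,0,0,0,0,-1],
    [0,0,0,0,0,0,-1],
    [0,0,0,0,0,0,-1],
    [0,0,0,0,0,0,-1],
    [0,0,0,0,0,0,-1],
    [0,0,0,0,0,0,-1],
  ],
)

```text
time_s: 5.78
ee_pos: [0.4869, -0.3466, 0.1003]
ee_rot: [-0.681, 0.681, -0.189, 0.189]
force: [-3.2, 2.9, 8.2]
grip_width: 0.124
```

Run:
```python
from h import *
go([.487,-.3465,.1],-84.3)
p=grab_frame("top");q=grab_frame("side")
cv2.imwrite("pics/g1.png",cv2.resize(np.hstack([p["frame"][170:290,330:450],q["frame"][260:380,240:360]])[:,:,::-1],None,fx=3.3,fy=3.3))
```

```text
at [ 0.4869 -0.3466  0.1003] t 5.78 yaw -31.02 j [-0.62  0.48 -0.05  1.04 -0.    1.49] f [-3.2  2.9  8.2] grip 0.124
ROW [0.0001, 0.0011, 0.0005] [-0.0001, 0.592, 0.0003] mm 0 deg 53.3
```

play_rows(
  plan=[
    [0,0,0,0,0.06,0,-1],
    [0,0,0,0,0.12,0,-1],
    [0,0,0,0,0.18,0,-1],
    [0,0,0,0,0.24,0,-1],
    [0,0,0,0,0.3,0,-1],
    [0,0,0,0,0.36,0,-1],
    [0,0,0,0,0.42,0,-1],
    [0,0,0,0,0.48,0,-1],
    [0,0,0,0,0.54,0,-1],
    [0,0,0,0,0.592,0,-1],
    [0,0,0,0,0.592,0,-1],
    [0,0,0,0,0.592,0,-1],
  ],
)

```text
time_s: 6.88
ee_pos: [0.4866, -0.3463, 0.1003]
ee_rot: [0.524, -0.524, 0.475, -0.475]
force: [-4.0, 4.4, 9.4]
grip_width: 0.127
```

Run:
```python
from h import *
go([.487,-.3465,.1],-84.3)
```

```text
at [ 0.4866 -0.3463  0.1003] t 6.88 yaw -84.34 j [-0.62  0.48 -0.05  1.04  0.    2.42] f [-4.   4.4  9.4] grip 0.127
ROW [0.0009, 0.001, 0.0012] [0.0001, -0.0004, -0.0002] mm 1 deg 0.0
```

play_rows(
  plan=[
    [0,0,0,0,0,0,1],
    [0,0,0,0,0,0,1],
    [0,0,0,0,0,0,1],
    [0,0,0,0,0,0,1],
    [0,-0.1,0,0,0,0,1],
    [0,-0.2,0,0,0,0,1],
    [0,-0.5,-0.25,0,0,0,1],
    [0,-0.5,-0.25,0,0,0,1],
    [0,-0.5,-0.25,0,0,0,1],
    [0,-0.5,-0.25,0,0,0,1],
    [0,-0.5,-0.25,0,0,0,1],
  ],
)

```text
time_s: 7.8
ee_pos: [0.4121, -0.3548, 0.2514]
ee_rot: [0.524, -0.524, 0.474, -0.476]
force: [0.1, 0.7, -0.8]
grip_width: 1.0
```

```bash
python3 dial.py d2
```

```text
dial_grip [(0.66, [0.4843, -0.3441, 0.0917])]
dial_tip [(0.82, [0.5174, -0.3424, 0.0582])]
mark_tip []
control [(0.56, [0.4852, -0.3436, 0.0002])]
dial_grip []
dial_tip [(0.67, [0.5152, -0.3432, 0.061])]
mark_tip [(0.51, [0.5171, -0.3384, 0.0649])]
control [(0.86, [0.4864, -0.3484, -0.001])]
orange 2868 [19.3 47.1] [ 0.5239 -0.099   0.061 ]
orange 49 [256.7  71. ] [ 0.5257 -0.3419  0.061 ]
dial px 257 111
crop origin 162 41
at [ 0.4123 -0.3539  0.2493] t 8.3 yaw -84.29 j [-0.71  0.31  0.07  1.34 -0.    2.33] f [ 0.6 -0.1 -1. ] grip 0.999
ROW [0.0018, 0.4976, 0.2468] [0.0001, -0.581, -0.0004] mm 167 deg 52.3
```

View pics/d2.png

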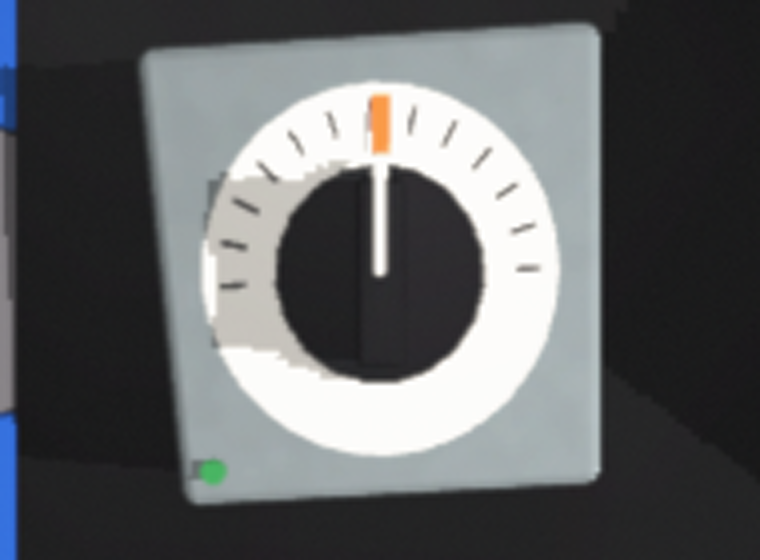

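Pointer and orange mark both lie at crop column 380, so the dial is set. Next I'll measure the chip on the way to the lamp.

play_rows(
  plan=[
    [-1,-0.1,0.41,0,0,0,1],
    [-1,-0.1,0.41,0,0,0,1],
    [-1,-0.1,0.41,0,0,0,1],
    [-1,-0.1,0.41,0,0,0,1],
    [-1,-0.1,0.41,0,0,0,1],
    [-1,-0.1,0.41,0,0,0,1],
    [-1,-0.1,0.41,0,0,0,1],
    [-1,-0.1,0.41,0,0,0,1],
    [-1,-0.1,0.41,0,0,0,1],
    [-1,-0.1,0.41,0,0,0,1],
    [-1,-0.1,0.41,0,0,0,1],
  ],
)

```text
time_s: 9.22
ee_pos: [0.5047, -0.0435, 0.2795]
ee_rot: [-0.524, 0.525, -0.474, 0.474]
force: [0.7, -0.5, -0.2]
grip_width: 1.0
```

Run:
```python
from h import *
p=grab_frame("wrist")
for t in("chip_top","chip","holder"):
    print(t,[(round(d["p"],2),w(p,d["centre"]).round(4).tolist()) for d in place_of(p,t)[:2]])
# 
hsv=cv2.cvtColor(p["frame"],cv2.COLOR_RGB2HSV)
m=((hsv[...,0]>100)&(hsv[...,0]<125)&(hsv[...,1]>130)&(hsv[...,2]>90)).astype(np.uint8)
cs,_=cv2.findContours(m,cv2.RETR_EXTERNAL,cv2.CHAIN_APPROX_NONE)
for c in cs:
    if cv2.contourArea(c)>60:
        P=np.array([ray(p,*q[0],.072)[:2]*1000 for q in c],np.float32)
        print("blue",c[:,0].mean(0),cv2.minAreaRect(P))
g=cv2.inRange(hsv,(45,100,30),(85,255,255)); cs,_=cv2.findContours(g,cv2.RETR_EXTERNAL,cv2.CHAIN_APPROX_NONE)
c=max(cs,key=cv2.contourArea); P=np.array([ray(p,*q[0],.07)[:2]*1000 for q in c],np.float32); print("board",cv2.minAreaRect(P))
cv2.imwrite("pics/c1.png",p["frame"][:,:,::-1])
go([.40,.25,.3],0)
```

```text
chip_top [(0.61, [0.5787, 0.012, 0.0729])]
chip [(0.91, [0.5823, 0.013, 0.069])]
holder [(0.9, [0.5934, 0.0075, 0.0021]), (0.34, [0.516, -0.3422, 0.0587])]
blue [380.86407767 250.67961165] ((419.97552490234375, -221.14369201660156), (59.52036666870117, 28.141441345214844), 54.2021598815918)
blue [334.75280899 260.70224719] ((395.8865051269531, -160.7388153076172), (126.46891021728516, 31.092750549316406), 15.693500518798828)
blue [ 72.16606498 219.89169675] ((419.7603759765625, 185.1619873046875), (111.95767211914062, 110.3219223022461), 1.696516513824463)
blue [387.2155477  136.74204947] ((561.86474609375, -190.55459594726562), (88.64924621582031, 92.39078521728516), 0.39919498562812805)
blue [215.53448276 100.50862069] ((585.3077392578125, 11.857733726501465), (28.965944290161133, 40.17439270019531), 78.6010971069336)
blue [53.67246377 80.18550725] ((587.8621215820312, 190.0421600341797), (88.5828857421875, 110.09915161132812), 1.7262723445892334)
board ((594.302978515625, 4.849262237548828), (98.5287857055664, 149.10768127441406), 78.23094940185547)
at [ 0.5046 -0.0444  0.2796] t 9.42 yaw -84.41 j [-0.09  0.22  0.04  1.39 -0.    2.96] f [ 0.4 -0.6  0.1] grip 0.997
ROW [-1.0105, -0.0679, -0.2514] [0.0001, -0.9378, -0.0001] mm 313 deg 84.4
```

View pics/c1.png

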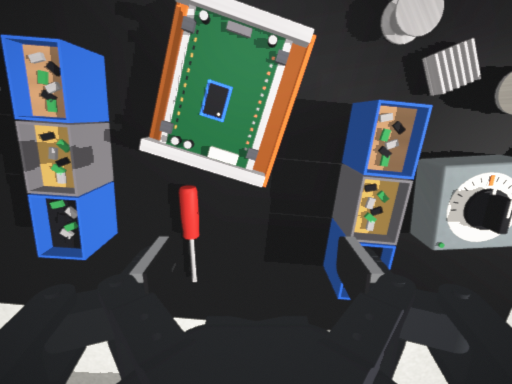

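The chip's blue frame is at (216,100), long axis at about -11.6° (the board agrees), centre about (0.585, 0.012). The measured sizes match the given ones. On to the lamp.

play_rows(
  plan=[
    [-0.995,-0.067,0.098,0,-0.95,0,1],
    [-0.995,-0.067,0.098,0,-0.95,0,1],
    [-0.995,-0.067,0.098,0,-0.95,0,1],
    [-0.995,-0.067,0.098,0,-0.95,0,1],
    [-0.995,-0.067,0.098,0,-0.95,0,1],
    [-0.995,-0.067,0.098,0,-0.95,0,1],
    [-0.995,-0.067,0.098,0,-0.95,0,1],
    [-0.995,-0.067,0.098,0,-0.95,0,1],
    [-0.995,-0.067,0.098,0,-0.95,0,1],
    [-0.995,-0.067,0.098,0,-0.95,0,1],
    [-0.995,-0.067,0.098,0,-0.95,0,1],
    [-0.995,-0.067,0.098,0,-0.95,0,1],
  ],
)

```text
time_s: 10.42
ee_pos: [0.5048, 0.2559, 0.2997]
ee_rot: [-0.707, 0.707, 0.009, -0.009]
force: [-0.7, -1.1, -0.4]
grip_width: 1.001
```

Run:
```python
from h import *
go([.55,.385,.28],85)
```

```text
at [0.5048 0.2559 0.2997] t 10.42 yaw 1.49 j [ 0.47  0.35  0.26  1.48 -0.    2.01] f [-0.7 -1.1 -0.4] grip 1.001
ROW [0.1618, 0.0656, 0.4262] [0.0, -0.9279, -0.0002] mm 138 deg 83.5
```

play_rows(
  plan=[
    [0.16,0.065,0.425,0,-0.93,0,1],
    [0.16,0.065,0.425,0,-0.93,0,1],
    [0.16,0.065,0.425,0,-0.93,0,1],
    [0.16,0.065,0.425,0,-0.93,0,1],
    [0.16,0.065,0.425,0,-0.93,0,1],
    [0.16,0.065,0.425,0,-0.93,0,1],
    [0.16,0.065,0.425,0,-0.93,0,1],
    [0.16,0.065,0.425,0,-0.93,0,1],
    [0.16,0.065,0.425,0,-0.93,0,1],
    [0.16,0.065,0.425,0,-0.93,0,1],
    [0.16,0.065,0.425,0,-0.93,0,1],
    [0.16,0.065,0.425,0,-0.93,0,1],
  ],
)

```text
time_s: 11.42
ee_pos: [0.5504, 0.3841, 0.2802]
ee_rot: [0.52, -0.52, -0.479, 0.479]
force: [-0.0, 0.8, -0.1]
grip_width: 1.002
```

Run:
```python
from h import *
p=grab_frame("wrist")
for t in("lamp","lamp_window","dock"):
    print(t,[(round(d["p"],2),w(p,d["centre"]).round(4).tolist()) for d in place_of(p,t)[:2]])
u,v=px(p,[.468,.387,.07]); u,v=int(u),int(v)
y0,x0=max(0,v-70),max(0,u-95); print("crop origin",x0,y0)
cv2.imwrite("pics/l1.png",cv2.resize(p["frame"][y0:v+70,x0:u+95,::-1],None,fx=4,fy=4,interpolation=cv2.INTER_CUBIC))
go([.468,.387,.28],85)
```

```text
lamp [(0.89, [0.469, 0.3906, 0.001])]
lamp_window [(0.78, [0.4684, 0.3856, 0.0071])]
dock [(0.81, [0.4647, 0.3875, -0.0005])]
crop origin 157 33
at [0.5502 0.3845 0.2802] t 11.62 yaw 84.65 j [0.61 0.61 0.62 1.58 0.   0.7 ] f [-0.5  0.8 -0.5] grip 1.001
ROW [-0.0173, 0.0008, 0.2736] [-0.0001, -0.0039, -0.0] mm 82 deg 0.4
```

View pics/l1.png

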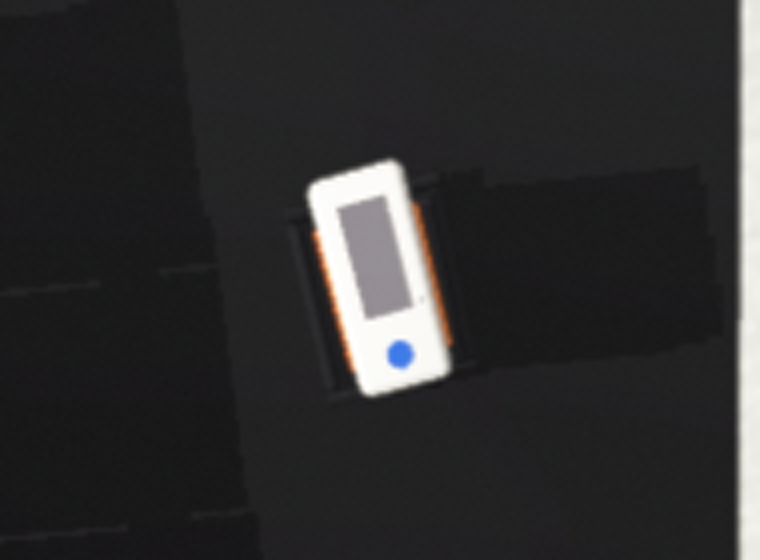

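The lamp's white top spans crop (307,160)–(452,397), tilted in the picture. I'll measure its pose on its top plane, z = 0.089.

Run:
```python
from h import *
p=grab_frame("wrist")
m=((p["frame"].min(2)>120)).astype(np.uint8)[33:173,157:330]
cs,_=cv2.findContours(m,cv2.RETR_EXTERNAL,cv2.CHAIN_APPROX_NONE)
for c in cs:
    if cv2.contourArea(c)>400:
        P=np.array([ray(p,q[0][0]+157,q[0][1]+33,.089)[:2]*1000 for q in c],np.float32); print(cv2.minAreaRect(P))
```

```text
((467.84918212890625, 386.2318115234375), (57.547725677490234, 26.320886611938477), 10.27680492401123)
```

play_rows(
  plan=[
    [-0.02,0.2,0.274,0,-0.174,0,1],
    [-0.02,0.2,0.274,0,-0.174,0,1],
    [-0.02,0.2,0.274,0,-0.174,0,1],
    [-0.02,0.3,0.274,0,-0.174,0,1],
    [-0.02,0.4,0.274,0,-0.174,0,1],
    [-0.02,0.5,0.274,0,-0.174,0,1],
    [-0.02,0.58,0.274,0,-0.174,0,1],
    [-0.02,0.64,0.274,0,-0.174,0,1],
    [-0.02,0.69,0.274,0,-0.174,0,1],
    [-0.02,0.707,0.274,0,-0.174,0,1],
    [-0.02,0.707,0.274,0,-0.174,0,1],
  ],
)

```text
time_s: 12.58
ee_pos: [0.4669, 0.3859, 0.0672]
ee_rot: [0.452, -0.452, -0.543, 0.544]
force: [-0.4, -0.1, -0.6]
grip_width: 1.001
```

play_rows(
  plan=[
    [0,0,0,0,0,0,-1],
    [0,0,0,0,0,0,-1],
    [0,0,0,0,0,0,-1],
    [0,0,0,0,0,0,-1],
    [0,0,0,0,0,0,-1],
    [0,0,0,0,0,0,-1],
    [0,0,0,0,0,0,-1],
    [0,0,0,0,0,0,-1],
  ],
)

```text
time_s: 13.25
ee_pos: [0.4677, 0.3867, 0.0689]
ee_rot: [-0.452, 0.452, 0.544, -0.544]
force: [-0.3, -0.4, 7.4]
grip_width: 0.296
```

play_rows(
  plan=[
    [0,-0.04,0,0,0,0,-1],
    [0,-0.1,0,0,0,0,-1],
    [0,-0.18,0,0,0,0,-1],
    [0,-0.27,0,0,0,0,-1],
    [0,-0.36,0,0,0,0,-1],
    [0,-0.45,0,0,0,0,-1],
    [0,-0.54,0,0,0,0,-1],
    [0,-0.6,0,0,0,0,-1],
    [0,-0.6,0,0,0,0,-1],
    [0,-0.6,0,0,0,0,-1],
  ],
)

```text
time_s: 14.08
ee_pos: [0.4677, 0.3867, 0.2485]
ee_rot: [-0.452, 0.452, 0.544, -0.543]
force: [-0.8, -0.1, -4.6]
grip_width: 0.295
```

```bash
cat > lamp.py <<'E'
from h import *
import sys
for n in ("side","top"):
    p=grab_frame(n)
    for t in("lamp","lamp_window","chip_top"):
        print(n,t,[(round(d["p"],2),w(p,d["centre"]).round(4).tolist()) for d in place_of(p,t)[:2]])
E
python3 lamp.py; python3 -c "
from h import *
go([.585,.0115,.26],78.4)"
```

```text
side lamp [(0.72, [0.4661, 0.3894, 0.1847]), (0.4, [0.4897, -0.3479, 0.0901])]
side lamp_window [(0.68, [0.467, 0.3885, 0.1872])]
side chip_top [(0.69, [0.5862, 0.0115, 0.0734])]
top lamp [(0.66, [0.4687, 0.3822, 0.1857])]
top lamp_window [(0.94, [0.4633, 0.3855, 0.1853]), (0.72, [0.6356, -0.3888, -0.0018])]
top chip_top [(0.49, [0.5843, 0.01, 0.0712])]
at [0.4672 0.3863 0.2476] t 14.48 yaw 100.55 j [0.69 0.44 0.26 1.39 0.   0.51] f [-0.5 -0.1 -3.6] grip 0.295
ROW [-1.3001, -0.0408, -0.157] [-0.0005, 0.2462, -0.0004] mm 393 deg 22.2
```

play_rows(
  plan=[
    [-0.07,-0.02,-0.01,0,0.03,0,-1],
    [-0.16,-0.04,-0.02,0,0.07,0,-1],
    [-0.25,-0.04,-0.03,0,0.12,0,-1],
    [-0.34,-0.04,-0.04,0,0.16,0,-1],
    [-0.43,-0.04,-0.05,0,0.2,0,-1],
    [-0.52,-0.04,-0.06,0,0.23,0,-1],
    [-0.61,-0.04,-0.07,0,0.246,0,-1],
    [-0.7,-0.04,-0.085,0,0.246,0,-1],
    [-0.79,-0.04,-0.1,0,0.246,0,-1],
    [-0.88,-0.04,-0.11,0,0.246,0,-1],
    [-0.96,-0.04,-0.12,0,0.246,0,-1],
    [-1,-0.04,-0.125,0,0.246,0,-1],
  ],
)

```text
time_s: 15.48
ee_pos: [0.5598, 0.0959, 0.26]
ee_rot: [-0.548, 0.548, 0.446, -0.447]
force: [0.0, 0.3, -3.9]
grip_width: 0.297
```

```bash
python3 -c "
from h import *
go([.585,.0115,.22],78.4)"
```

```text
at [0.5598 0.0959 0.26  ] t 15.48 yaw 78.32 j [ 0.17  0.36  0.17  1.38 -0.    0.37] f [ 0.   0.3 -3.9] grip 0.297
ROW [-0.2585, 0.1336, -0.1394] [0.0, -0.0009, -0.0004] mm 97 deg 0.1
```

play_rows(
  plan=[
    [-0.08,0,-0.04,0,0,0,-1],
    [-0.17,0,-0.09,0,0,0,-1],
    [-0.24,0.05,-0.13,0,0,0,-1],
    [-0.2585,0.1,-0.14,0,0,0,-1],
    [-0.2585,0.17,-0.14,0,0,0,-1],
    [-0.2585,0.233,-0.14,0,0,0,-1],
    [-0.2585,0.233,-0.14,0,0,0,-1],
    [-0.2585,0.233,-0.14,0,0,0,-1],
  ],
)

```text
time_s: 16.15
ee_pos: [0.5842, 0.0143, 0.19]
ee_rot: [0.548, -0.547, -0.447, 0.448]
force: [0.0, -0.1, -2.1]
grip_width: 0.3
```

```bash
cat > see.py <<'E'
from h import *
import sys
a=[]
for n in("side","wrist","top"):
    p=grab_frame(n)
    for t in("lamp_window","chip_top","holder"):
        print(n,t,[(round(d["p"],2),w(p,d["centre"]).round(4).tolist()) for d in place_of(p,t)[:1]])
    if n=="top": continue
    u,v=[int(k) for k in px(p,[.585,.0115,.12])]; y0,x0=min(max(0,v-60),264),max(0,u-50); print(n,"origin",x0,y0)
    a.append(p["frame"][y0:y0+120,x0:x0+100,::-1])
cv2.imwrite(f"pics/{sys.argv[1]}.png",cv2.resize(np.hstack(a),None,fx=4,fy=4,interpolation=cv2.INTER_CUBIC))
go([.585,.0115,.148],78.4)
E
python3 see.py f1
```

```text
side lamp_window [(0.83, [0.5833, 0.018, 0.1321])]
side chip_top [(0.61, [0.5839, 0.014, 0.0742])]
side holder [(0.67, [0.596, 0.0037, 0.0])]
side origin 219 120
wrist lamp_window []
wrist chip_top [(0.96, [0.5822, 0.0108, 0.0712])]
wrist holder [(0.97, [0.595, 0.0067, 0.0026])]
wrist origin 201 152
top lamp_window []
top chip_top [(0.62, [0.4858, -0.3497, 0.088])]
top holder [(0.58, [0.7153, 0.1936, 0.0012])]
at [0.5849 0.014  0.1904] t 16.75 yaw 78.41 j [ 0.02  0.41  0.07  1.23 -0.    0.23] f [-0.5 -0.4 -2.9] grip 0.3
ROW [-0.008, 0.1413, -0.0021] [0.0001, 0.0002, -0.0] mm 42 deg 0.0
```

View pics/f1.png

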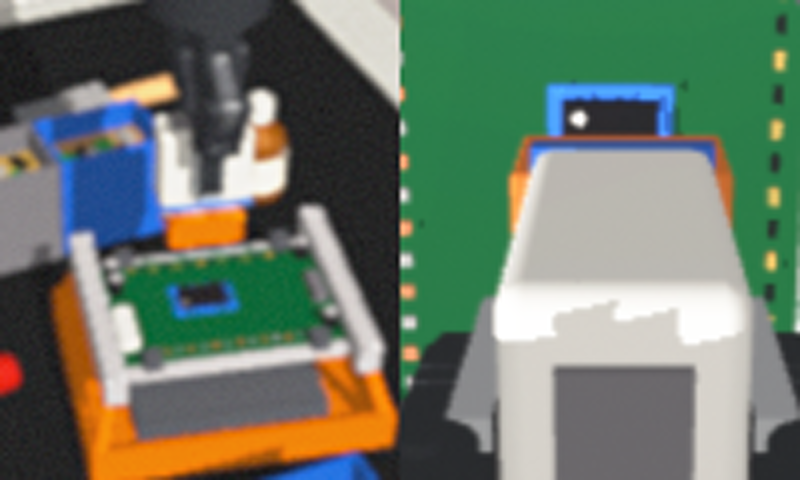

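The left (side) view shows the lamp level above and behind the chip. In the right (wrist) view the chip's blue frame spans columns 547–675, its top edge at row 85, with the hood's lower edge at row 138, columns 524–722. I'll compare both in world coordinates.

Run:
```python
from h import *
p=grab_frame("wrist"); o=get_obs(); M=rot(o).as_matrix()
f=lambda u,v,z: ray(p,201+(u-400+.5)/4-.5,152+(v+.5)/4-.5,z)
def tool(q): return (M.T@(q-o["ee_pos"])*1000).round(1)
L=.1904-.064
a,b=f(524,138,L),f(722,138,L); print("hood bottom",a,b,"w",np.linalg.norm(a-b),"mid tool",tool((a+b)/2))
a,b=f(547,86,.072),f(675,86,.072); print("frame far edge",a,b,"w",np.linalg.norm(a-b),"mid tool",tool((a+b)/2))
hsv=cv2.cvtColor(p["frame"],cv2.COLOR_RGB2HSV)
a,b=f(495,290,L+.084),f(748,290,L+.084); print("body top",np.linalg.norm(a-b),tool((a+b)/2))
print("prior chip in tool",tool(np.array([.585,.0115,.074])))
```

```text
hood bottom [0.55980856 0.00205862 0.1264    ] [0.56671564 0.03577491 0.1264    ] w 0.03441650426520835 mid tool [ 0.5 64.  22.1]
frame far edge [0.56203039 0.00190491 0.072     ] [0.56775239 0.02983719 0.072     ] w 0.028512340540753408 mid tool [ -2.2 118.4  19.9]
body top 0.02465659576018855 [  0.3 -20.   28.7]
prior chip in tool [ -2.4 116.4  -0.6]
```

Hood width reads 34.4 mm (34 given) and the frame 28.5 mm, so the measurements hold. The lamp sits 2.6 mm off along tool x. I'll correct that and descend.

play_rows(
  plan=[
    [-0.0085,0,0.001,0,0,0,-1],
    [-0.0085,0.02,0.001,0,0,0,-1],
    [-0.0085,0.04,0.001,0,0,0,-1],
    [-0.0085,0.06,0.001,0,0,0,-1],
    [-0.0085,0.08,0.001,0,0,0,-1],
    [-0.0085,0.1,0.001,0,0,0,-1],
    [-0.0085,0.115,0.001,0,0,0,-1],
    [-0.0085,0.13,0.001,0,0,0,-1],
    [-0.0085,0.138,0.001,0,0,0,-1],
    [-0.0085,0.14,0.001,0,0,0,-1],
    [-0.0085,0.14,0.001,0,0,0,-1],
    [-0.0085,0.14,0.001,0,0,0,-1],
  ],
)

```text
time_s: 17.8
ee_pos: [0.5841, 0.0116, 0.1485]
ee_rot: [-0.548, 0.548, 0.447, -0.447]
force: [0.5, -0.4, -3.2]
grip_width: 0.295
```

```bash
python3 see.py f2
```

```text
side lamp_window []
side chip_top [(0.61, [0.5821, 0.0135, 0.0736])]
side holder [(0.95, [0.5979, 0.0015, 0.0006])]
side origin 219 120
wrist lamp_window []
wrist chip_top [(0.57, [0.6573, -0.2853, -0.0039])]
wrist holder [(0.71, [0.5931, 0.0061, 0.0008])]
wrist origin 205 178
top lamp_window []
top chip_top []
top holder []
at [0.584  0.0115 0.1483] t 18.4 yaw 78.41 j [ 0.02  0.42 -0.02  1.13  0.    0.22] f [ 0.3 -0.1 -2.2] grip 0.295
ROW [0.0005, 0.001, -0.0032] [0.0, 0.0002, 0.0] mm 1 deg 0.0
```

View pics/f2.png

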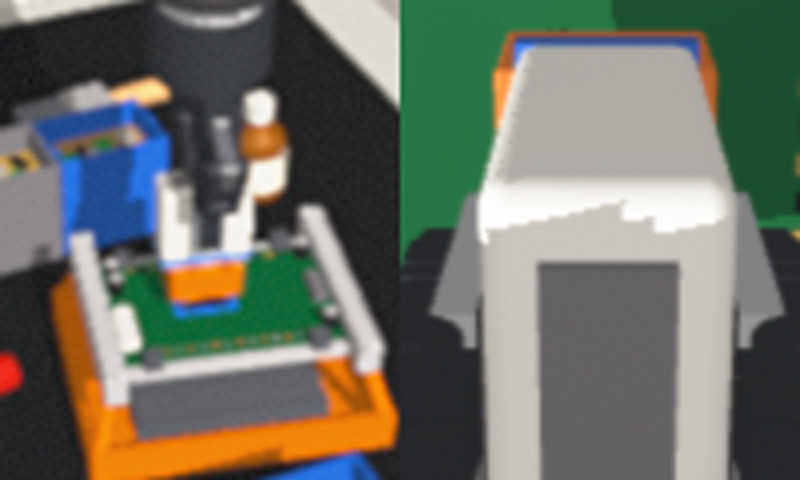

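The side view shows the lamp level just above the chip, with the hood (columns 165–243) centred over the blue frame (172–238). All measurements agree, so I'm handing in.

```bash
python3 -c "
from h import *
o=get_obs();print(o['qd'].round(3),o['force'].round(1));print(job_done())"
```

```text
[ 0.001  0.     0.001 -0.001  0.001 -0.001] [ 0.3 -0.1 -2.2]
the job is handed in; nothing more can be done
None
```

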